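# Sweep the clay offcuts off the trimming board into the scrap tray

### The job

Clear the trimming board: with the fingertips, sweep the four dry clay offcuts lying flat on it along the board and over its end into the empty scrap tray tucked under that end. Push them only, without pinching, crushing or lifting any. Leave the cup, the jar and the two tools on the board, and the lids in the other tray, where they are.

Things in the scene. Friction and masses are not known exactly. Their poses are not given: they have to be found in the camera images.
- board: Trimming board, fixed: dark grey sheet 280 mm (x) by 300 mm (y), flat top 52 mm above the table, no raised edges. Origin: under its centre, at table height; x and y along its sides, turned up to about 0.2 rad from the world axes. A shallow tray is tucked under each of its two ends in y; its long centre line is its y axis.
- scrap_tray: Scrap tray, empty, fixed, white plastic: 240 mm (x) by 140 mm (y), walls 4 mm thick and 34 mm high, floor 4 mm thick. Origin: centre of its underside, axes parallel to the board's. It stands at the board's +y or -y end (differs between starts), centre 208 mm from the board's; the board's edge overhangs its near wall by 12 mm, so what is pushed over that edge drops in.
- lid_tray: A tray exactly like the scrap tray at the other end of the board, fixed; three finished lids lie in it.
- plug: Clay offcut: round plug, a disc 34 mm across and 12 mm thick. Dry pale clay, loose, lying flat on the board at any yaw, its centre 60 to 80 mm to either side (board x) of the board's long centre line. Origin: centre of its underside.
- strip: Clay offcut: straight strip 44 mm (x) by 20 mm (y), 10 mm thick. Dry pale clay, loose, lying flat on the board at any yaw, its centre 60 to 80 mm to either side (board x) of the board's long centre line. Origin: centre of its underside.
- arc: Clay offcut: piece of a foot ring, a slightly curved bar 16 mm wide and 12 mm thick, about 48 mm from end to end (y) and 20 mm deep (x); it bulges to +x. Dry pale clay, loose, lying flat on the board at any yaw, its centre 60 to 80 mm to either side (board x) of the board's long centre line. Origin: centre of its underside.
- lump: Clay offcut: irregular lump about 37 mm by 33 mm, 14 mm thick. Dry pale clay, loose, lying flat on the board at any yaw, its centre 60 to 80 mm to either side (board x) of the board's long centre line. Origin: centre of its underside.
- cup: Clay cup standing upside down on the board, to be left alone: 54 mm across at the bottom, 48 mm high. Origin: centre of its underside. Cup and jar stand in a row along the board's long centre line (board x about 0).
- jar: Round clay jar standing on the board, to be left alone: 50 mm across, 46 mm high. Origin: centre of its underside.
- loop_tool: Loop trimming tool lying along the board's far edge (+x), to be left alone: 160 mm long (its y axis), 18 mm wide, 12 mm high, wooden handle, steel loop. Origin: on its underside, 75 mm from the handle's end.
- wood_knife: Flat wooden modelling knife lying along the board's near edge (-x), to be left alone: 165 mm long (its y axis), 14 mm wide, 7 mm thick. Origin: on its underside, 70 mm from the handle's end.
- lid1: Dark brown clay lid with a small knob lying in the lid tray, to be left alone: 54 mm across, 23 mm high. Origin: centre of its underside.
- lid2: Dark brown clay lid with a small knob lying in the lid tray, to be left alone: 54 mm across, 23 mm high. Origin: centre of its underside.
- lid3: Dark brown clay lid with a small knob lying in the lid tray, to be left alone: 54 mm across, 23 mm high. Origin: centre of its underside.

How it is judged:
At the end, for the whole second after the job is handed in: All four offcuts lie at rest in the scrap tray: origin within its walls (118 mm of its centre in x, 68 mm in y), less than 45 mm above the table, slower than 50 mm/s. The cup, jar, two tools and three lids are within 10 mm of where they started (x of plug in the frame of scrap_tray between -0.118 and 0.118 m and y of plug in the frame of scrap_tray between -0.068 and 0.068 m and height (world z) of each of plug, strip, arc, lump below 0.045 m and linear speed of each of plug, strip, arc, lump below 0.05 m/s and x of strip in the frame of scrap_tray between -0.118 and 0.118 m and y of strip in the frame of scrap_tray between -0.068 and 0.068 m and x of arc in the frame of scrap_tray between -0.118 and 0.118 m and y of arc in the frame of scrap_tray between -0.068 and 0.068 m and x of lump in the frame of scrap_tray between -0.118 and 0.118 m and y of lump in the frame of scrap_tray between -0.068 and 0.068 m and distance of each of cup, jar, loop_tool, wood_knife, lid1, lid2, lid3 from where it was at the start of the episode below 0.01 m); the robot touches nothing.
It fails at once if an offcut is lifted more than 20 mm off the board instead of being swept along it (height (world z) of any of plug, strip, arc, lump above 0.072 m).
It fails at once if an offcut is pinched or crushed: more than 25 N between the fingers and it (contact force between the fingers and plug above 25 N or contact force between the fingers and strip above 25 N or contact force between the fingers and arc above 25 N or contact force between the fingers and lump above 25 N).
It fails at once if the cup, the jar, a tool on the board or a lid is shifted by more than 10 mm (distance of any of cup, jar, loop_tool, wood_knife, lid1, lid2, lid3 from where it was at the start of the episode above 0.01 m).
It also fails if it takes over 64 s, if anything falls off the work surface, if the arm or the gripper's body presses on something with over 40 N, if the wrist force passes 120 N, or if a joint passes its speed limit or range.

### The arm

A 7-joint arm with a two-finger parallel gripper is mounted at the origin on the work surface. World frame = base frame: x ahead of the robot, y to its left, z up, the work surface at z = 0. Lengths are in m, angles in rad, forces in N, time in s.
With the tool pointing down it reaches from about 0.4 to 0.85 m from the base axis. Payload 6.9 kg.
Tool frame: the origin (TCP) lies on the mounting face of the last link; the fingertips stand tip_extent ahead of it and the grasp point (between the pads) lies 155 mm ahead of it (tip_extent is the distance from the TCP to the fingertips, in m); z points along the fingers, y is the line along which they close (so a half turn about z gives the same grasp; the last joint's range is limited). The gripper opens to 85 mm and grips with 20 to 120 N. Pads are 22 mm wide; open, the fingers measure 114 mm over their backs; the gripper's body (76 mm by 85 mm) begins 54 mm behind the grasp point. The pads swing forward as they close: fully open they stand 13 mm farther back than shut.
Start: joints at [1.427, 0.507, -0.238, 1.5, 0.126, 1.149, -0.155], TCP at [0.154, -0.606, 0.405] pointing down, gripper open.
Joint ranges: [-3.08, 3.08], [-0.24, 2.05], [-1.43, 1.35], [0, 2.5], [-1.52, 4.66], [0.17, 1.96], [-2.89, 2.89]. Speed limits (rad/s): [2.39, 2.39, 3.14, 3.14, 3.14, 3.14, 3.14].

### API

Orientations are given as a unit quaternion [x, y, z, w].
In Python, from plant import * gives the robot as it stands.
- The arm moves only by the tool jog_arm, never from a script. Its argument "steps" is a list of rows, each a list of 5 numbers: the shift along the tool's x, y, z in m, then the turn about the tool's z in degrees, then the opening, from -1 (shut) to 1 (fully open). In form: [[x, y, z, turn, hand], ...]. A call has 1 to 8 rows; each row shifts and turns the commanded pose from where the row before left it, along the tool's axes as they then stand; what a row does not reach is not made up. A row lasts 1/10 s, in which the tool goes at most 50 mm and 8.59 degrees, less where a joint would pass 70% of its speed; a pose out of reach is approached as far as the arm can. A call with a gripper value outside its range is refused whole. The fingers move at their own pace and stop on an object; the grip force is fixed at half the most. Time passes only in rows, so rows that do not move let the fingers close. It gives the time, the measured TCP pose, the force, the opening and the grip force at its end, in the units of the state.
- state(): the state, without advancing time (a new reading comes with each control period).
- get_image(name): name is "scene" or "top" or "wrist"; returns a dict with "frame" (420x560x3 uint8, red, green, blue), "z_map" (420x560 float32, m along the optical axis (not along the pixel's ray), 0 where there is no reading), "fx", "fy", "cx", "cy" (pixels), "R" (3x3) and "t" (3): a world point X has camera coordinates R X + t. Camera axes: x right, y down, z forward; pixel columns grow to the right and rows downward; lengths in m; the calibration is good to about 2 mm. A picture is of the moment at which its call begins.
- close_job(): hands the job in; it is judged then, once.
Trained networks look in a picture, given as the dict that the camera call returned (one of the last four; its "shot" number tells which), for a name from the list of things; names that differ only in an ending like _2 or _b are one class to them, and where a whole thing is asked for, a point or a joint stands for the part that bears it (a point fixed in the world has none). Each returns a list of dicts, best first, with "p" (0 to 1); they miss things now and then, are a little off and sometimes report something else, mostly with a low value. They report only what shows in the picture. A call takes as long as a camera call.
- outline_of(picture, target): "mask" (420x560 bool, what is visible of it) and "xy" ([column, row] in pixels, amid what is visible of it).
The state is a dict: "time": time; "joints": joint angles; "dq": joint speeds; "joint_torque": joint torques, N m; "ee_pos": TCP position; "tcp_rot": TCP orientation; "wrist_force": force on the tool from outside, world axes, zero at the start; "ft_torque": the same for the moment, N m; "gripper_width": opening from 0.0 (shut) to 1.0 (fully open); "grip_force": force on a finger pad.
Only numpy, scipy, OpenCV 4.12 (cv2) and the standard library are available. Lean on these libraries where they do the work, as an engineer would, in place of code of your own. Each camera call takes 0.05 s, during which the arm holds its last target. There are 200 camera calls.

## Working session

There is one attempt and no reset: what is moved stays moved. The work goes in short steps, Python scripts to look and compute and a tool call to move; the robot and the scene stay as the last step left them, time stands still between calls to the robot, and variables do not carry over. Pictures are saved under pics/ and viewed, at most 10 in all, crops included, and the job is handed in when it is done.

Besides the shell and the picture viewer there is one more tool, called after ">>>" in YAML: its name, and indented under it one key for each argument. jog_arm: Moves the arm, as the interface text tells. Its arguments: {"type":"object","properties":{"steps":{"type":"array","items":{"type":"array","items":{"type":"number"}}}},"required":["steps"]}

```bash
mkdir -p pics; cat > h.py <<'E'
from plant import *
import numpy as np, cv2
def world(p,mask=None):
    z=p["z_map"]; v,u=np.indices(z.shape)
    c=np.stack([(u-p["cx"])/p["fx"]*z,(v-p["cy"])/p["fy"]*z,z],-1)
    return (c-p["t"])@np.array(p["R"])
E
python3 - <<'E'
from h import *
s=state(); print(s["ee_pos"],s["tcp_rot"],s["time"],s.get("tip_extent"),s["gripper_width"],list(s))
p=get_image("top"); cv2.imwrite("pics/top.png",p["frame"][...,::-1])
W=world(p)
for n in ["board","scrap_tray","lid_tray","plug","strip","arc","lump","cup","jar","loop_tool","wood_knife"]:
    for d in outline_of(p,n)[:2]:
        P=W[d["mask"]&(p["z_map"]>0)]
        r=cv2.minAreaRect((P[:,:2]*1000).astype(np.float32))
        print(n,round(d["p"],2),np.round(d["xy"]),np.round(np.median(P,0),3),np.round(np.array(r[0])),np.round(r[1]),round(r[2],1))
E
```

```text
[ 0.15435544 -0.6054311   0.40383746] [ 9.92213376e-01  1.24546459e-01 -1.37510205e-04 -8.81208461e-04] 0.0 None 1.006312314411565 ['time', 'joints', 'dq', 'joint_torque', 'ee_pos', 'tcp_rot', 'wrist_force', 'ft_torque', 'grip_force', 'gripper_width']
board 0.88 [281. 225.] [0.549 0.038 0.053] [567.  37.] [316. 298.] 88.4
board 0.4 [297. 154.] [0.678 0.018 0.064] [682.  28.] [154.  18.] 89.8
scrap_tray 0.73 [288. 291.] [0.434 0.018 0.059] [434.  25.] [165.  17.] 86.6
scrap_tray 0.63 [395. 238.] [ 0.55  -0.185  0.005] [ 557. -182.] [136. 252.] 87.0
lid_tray 0.68 [161. 220.] [0.561 0.253 0.006] [565. 258.] [135. 241.] 88.4
lid_tray 0.63 [170. 173.] [0.635 0.256 0.021] [639. 259.] [57. 52.] 8.5
plug 0.51 [238. 257.] [0.483 0.106 0.065] [484. 106.] [32. 33.] 1.7
strip 0.73 [294. 154.] [0.678 0.022 0.064] [679.  32.] [ 19. 157.] 0.5
strip 0.56 [330. 269.] [ 0.479 -0.063  0.063] [479. -62.] [20. 44.] 26.9
arc 0.47 [232. 178.] [0.625 0.132 0.064] [628. 133.] [49. 22.] 50.1
lump 0.57 [335. 189.] [ 0.622 -0.058  0.066] [623. -57.] [32. 31.] 31.2
cup 0.96 [329. 228.] [ 0.546 -0.048  0.093] [550. -49.] [48. 49.] 31.0
jar 0.8 [232. 210.] [0.558 0.123 0.085] [563. 124.] [47. 50.] 64.1
loop_tool 0.82 [296. 156.] [0.678 0.017 0.064] [682.  32.] [ 19. 157.] 0.1
loop_tool 0.67 [334. 188.] [ 0.623 -0.058  0.066] [625. -57.] [37. 34.] 21.8
wood_knife 0.91 [286. 290.] [0.434 0.018 0.059] [434.  25.] [164.  15.] 87.0
```

View pics/top.png

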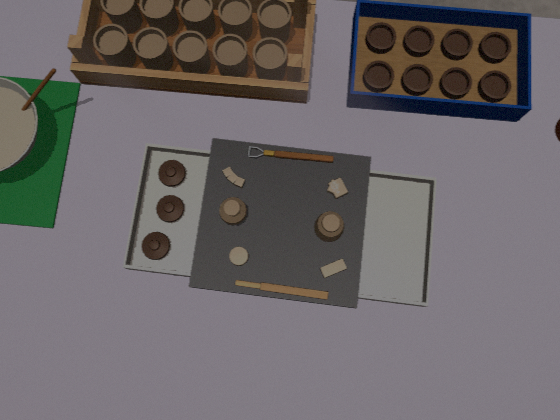

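The view shows the board with the scrap tray on the right (world −y, around pixel 395,238) and the lids on the left. The plug (238,257) and strip (333,268) are in the near lane. The arc (233,177) and lump (337,188) are in the far lane, with the jar and cup on the centre line.

```bash
python3 - <<'E'
from h import *
p=get_image("top"); W=world(p)
rc=W[...,:2]; z=W[...,2]
m=(p["z_map"]>0)&(z>.046)&(z<.058)&(rc[...,0]>.38)&(rc[...,0]<.74)&(abs(rc[...,1]-.04)<.2)
P=rc[m]; n,l,st,c=cv2.connectedComponentsWithStats(m.astype(np.uint8))
k=1+np.argmax(st[1:,4]); r=cv2.minAreaRect((rc[l==k]*1000).astype(np.float32)); print(r)
a=r[2] if r[2]<45 else r[2]-90
a=np.radians(a); C=np.array(r[0])/1000; B=np.array([[np.cos(a),-np.sin(a)],[np.sin(a),np.cos(a)]])
np.savez("board.npz",C=C,B=B,a=a)
for n,i in dict(plug=0,strip=1,arc=0,lump=0,cup=0,jar=0,loop_tool=0,wood_knife=0).items():
    d=outline_of(p,n)
    for q in d[:2]:
        X=W[q["mask"]&(p["z_map"]>0)][:,:2]; X=(X-C)@B*1000
        print(n,round(q["p"],2),"boardxy",np.round(np.percentile(X,[2,50,98],axis=0)).tolist())
s=get_image("scene"); cv2.imwrite("pics/scene.png",s["frame"][...,::-1])
E
```

```text
((558.2225952148438, 36.08305358886719), (300.6466064453125, 280.6377868652344), 88.36860656738281)
plug 0.65 boardxy [[-118.0, 160.0], [-3.0, 217.0], [116.0, 276.0]]
plug 0.62 boardxy [[-90.0, 53.0], [-76.0, 67.0], [-61.0, 81.0]]
strip 0.87 boardxy [[-92.0, -120.0], [-77.0, -100.0], [-61.0, -81.0]]
arc 0.55 boardxy [[51.0, 79.0], [65.0, 99.0], [82.0, 117.0]]
lump 0.75 boardxy [[-118.0, -276.0], [-1.0, -221.0], [117.0, -158.0]]
lump 0.58 boardxy [[52.0, -110.0], [67.0, -93.0], [83.0, -78.0]]
cup 0.79 boardxy [[-29.0, -107.0], [-10.0, -84.0], [16.0, -62.0]]
jar 0.89 boardxy [[-21.0, 66.0], [-2.0, 87.0], [24.0, 111.0]]
loop_tool 0.82 boardxy [[115.0, -77.0], [121.0, -11.0], [128.0, 74.0]]
wood_knife 0.72 boardxy [[115.0, -75.0], [121.0, -15.0], [128.0, 47.0]]
wood_knife 0.63 boardxy [[-131.0, -93.0], [-124.0, -21.0], [-116.0, 60.0]]
```

>>> jog_arm:
  steps:
    - [0,0,0,-8,-0.4]
    - [0,0,0,-8,-0.4]
    - [0,0,0,-8,-0.4]
    - [0,0,0,-8,-0.4]
    - [0,0,0,-8,-0.4]
    - [0,0,0,-8,-0.4]
    - [0,0,0,-8,-0.4]
    - [0,0,0,-8,-0.4]

```text
time: 1.9
ee_pos: [0.1544, -0.6056, 0.4047]
tcp_rot: [0.774, 0.634, -0.0, 0.0]
wrist_force: [-1.1, -0.6, 0.3]
gripper_width: 0.299
grip_force: 0.0
```

View pics/scene.png

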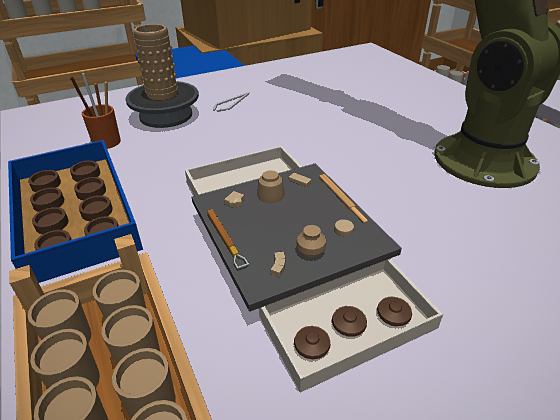

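>>> jog_arm:
  steps:
    - [0,0,0,-4.9,-0.4]
    - [0,0,0,-4.9,-0.4]
    - [0.03,0.0225,0,0,-0.4]
    - [0.03,0.0225,0,0,-0.4]
    - [0.03,0.0225,0,0,-0.4]
    - [0.03,0.0225,0,0,-0.4]
    - [0.03,0.0225,0,0,-0.4]
    - [0.03,0.0225,0,0,-0.4]

```text
time: 2.7
ee_pos: [0.296, -0.4289, 0.4049]
tcp_rot: [0.719, 0.695, -0.0, 0.0]
wrist_force: [1.0, -0.6, -0.1]
gripper_width: 0.302
grip_force: 0.0
```

>>> jog_arm:
  steps:
    - [0.03,0.0225,0,0,-0.4]
    - [0.03,0.0225,0,0,-0.4]
    - [0.03,0.0225,0,0,-0.4]
    - [0.03,0.0225,0,0,-0.4]
    - [0.03,0.0225,0,0,-0.4]
    - [0.03,0.0225,0,0,-0.4]
    - [0.03,0.0225,0,0,-0.4]
    - [0.03,0.0225,0,0,-0.4]

```text
time: 3.5
ee_pos: [0.4839, -0.195, 0.4049]
tcp_rot: [0.719, 0.695, -0.0, 0.0]
wrist_force: [0.8, -1.0, -0.4]
gripper_width: 0.298
grip_force: 0.0
```

>>> jog_arm:
  steps:
    - [0.03,0.0225,0.02,0,-0.4]
    - [0.03,0.0225,0.02,0,-0.4]
    - [0.03,0.0225,0.02,0,-0.4]
    - [0.03,0.0225,0.02,0,-0.4]
    - [0.03,0.0225,0,0,-0.4]
    - [0.03,0.0225,0,0,-0.4]
    - [0,0,0,0,-0.4]

```text
time: 4.2
ee_pos: [0.626, -0.015, 0.3247]
tcp_rot: [0.716, 0.698, 0.002, -0.001]
wrist_force: [-0.9, 0.3, 0.6]
gripper_width: 0.298
grip_force: 0.0
```

```bash
python3 - <<'E'
from h import *
s=state(); e=s["ee_pos"]; print(e,s["tcp_rot"],s["time"],s["gripper_width"])
p=get_image("scene"); W=world(p); cv2.imwrite("pics/s2.png",p["frame"][...,::-1])
m=(p["z_map"]>0)&(np.hypot(W[...,0]-e[0],W[...,1]-e[1])<.06)&(W[...,2]>.115)
print("lowest of fingers",e[2]-np.sort(W[m][:,2])[[0,5,20,60]], m.sum())
Q=W[m]; Q=Q[Q[:,2]<e[2]-.13]; print(Q.min(0)-e,Q.max(0)-e)
E
```

```text
[ 0.62602558 -0.01496496  0.32469619] [ 0.71638353  0.697702    0.00239124 -0.00091172] 4.2 0.29840171653360903
lowest of fingers [0.17326289 0.17169212 0.16799697 0.16290014] 8685
[-0.02881588 -0.00918933 -0.17326289] [ 0.02942756  0.01607472 -0.13009504]
```

View pics/s2.png

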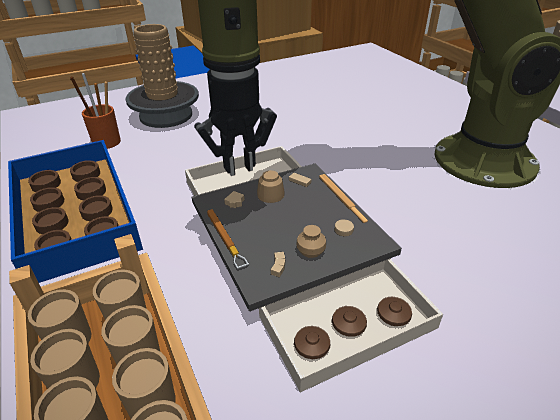

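The picture shows the gripper over the far lane, between lump and arc, with clear space below it.

>>> jog_arm:
  steps:
    - [0,0,0.03,0,-0.4]
    - [0,0,0.03,0,-0.4]
    - [0,0,0.02,0,-0.4]
    - [0,0,0.01,0,-0.4]
    - [0,0,0.004,0,-0.4]
    - [0,0,0,0,-0.4]

```text
time: 4.85
ee_pos: [0.624, -0.0212, 0.231]
tcp_rot: [0.719, 0.695, 0.0, 0.0]
wrist_force: [-0.2, 0.4, 0.7]
gripper_width: 0.299
grip_force: 0.0
```

>>> jog_arm:
  steps:
    - [-0.005,0,0.002,0,-0.4]
    - [-0.01,0,0,0,-0.4]
    - [-0.01,0,0,0,-0.4]
    - [-0.012,0,0,0,-0.4]
    - [-0.012,0,0,0,-0.4]
    - [-0.012,0,0,0,-0.4]
    - [-0.012,0,0,0,-0.4]
    - [-0.012,0,0,0,-0.4]

```text
time: 5.65
ee_pos: [0.6211, -0.107, 0.2286]
tcp_rot: [0.719, 0.695, -0.0, -0.0]
wrist_force: [0.2, -0.1, 0.2]
gripper_width: 0.302
grip_force: 0.0
```

>>> jog_arm:
  steps:
    - [-0.012,0,0,0,-0.4]
    - [-0.012,0,0,0,-0.4]
    - [0,0,0,0,-0.4]
    - [0,0,0,0,-0.4]

```text
time: 6.05
ee_pos: [0.6204, -0.1298, 0.2287]
tcp_rot: [0.719, 0.695, 0.0, -0.0]
wrist_force: [-0.2, 0.0, 0.4]
gripper_width: 0.3
grip_force: 0.0
```

```bash
python3 - <<'E'
from h import *
s=state(); print(s["ee_pos"],s["time"])
p=get_image("scene"); cv2.imwrite("pics/s3.png",p["frame"][...,::-1])
E
```

```text
[ 0.62038488 -0.12980865  0.22866412] 6.05
```

View pics/s3.png

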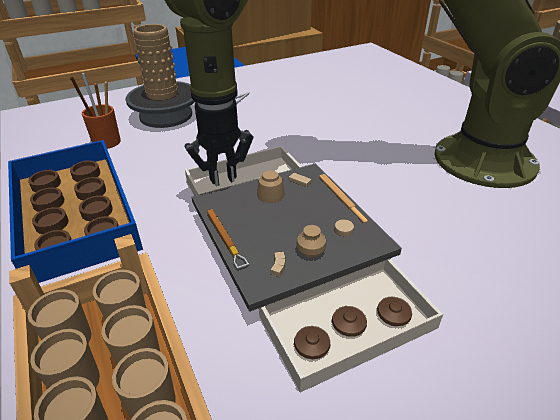

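The lump has left the board over its far-left end. Next is the arc.

>>> jog_arm:
  steps:
    - [0,0,-0.03,0,-0.4]
    - [0,0,-0.03,0,-0.4]
    - [0.04,0,0,0,-0.4]
    - [0.045,0,0,0,-0.4]
    - [0.045,0,0,0,-0.4]
    - [0.045,0,0,0,-0.4]
    - [0.045,0,0,0,-0.4]
    - [0.045,0,0,0,-0.4]

```text
time: 6.9
ee_pos: [0.6286, 0.1381, 0.2889]
tcp_rot: [0.718, 0.696, 0.0, -0.0]
wrist_force: [1.3, -0.2, 0.6]
gripper_width: 0.299
grip_force: 0.0
```

>>> jog_arm:
  steps:
    - [0.03,0,0,0,-0.4]
    - [0.015,-0.002,0,0,-0.4]
    - [0,0,0,0,-0.4]
    - [0,0,0,0,-0.4]

```text
time: 7.3
ee_pos: [0.6287, 0.1787, 0.2884]
tcp_rot: [0.719, 0.695, -0.001, 0.001]
wrist_force: [0.7, -1.2, -0.4]
gripper_width: 0.301
grip_force: 0.0
```

```bash
cat > look.py <<'E'
from h import *
import sys
b=np.load("board.npz"); C,B=b["C"],b["B"]
s=state(); e=s["ee_pos"]; print(np.round(e,4),np.round((e[:2]-C)@B*1000),s["time"])
p=get_image("top"); W=world(p)
for n in sys.argv[1:]:
    for q in outline_of(p,n)[:3]:
        P=W[q["mask"]&(p["z_map"]>0)]
        if len(P): print(n,round(q["p"],2),np.round(np.percentile((P[:,:2]-C)@B*1000,[2,50,98],axis=0)).tolist(),np.round(np.median(P[:,2]),3))
E
python3 look.py arc lump
```

```text
[0.6287 0.1787 0.2884] [ 66. 145.] 7.3
lump 0.76 [[56.0, -200.0], [72.0, -183.0], [88.0, -169.0]] 0.018
lump 0.22 [[-136.0, -148.0], [54.0, -91.0], [137.0, 147.0]] 0.053
```

>>> jog_arm:
  steps:
    - [0,0,0.03,0,-0.4]
    - [0,0,0.02,0,-0.4]
    - [0,0,0.01,0,-0.4]
    - [-0.008,0,0,0,-0.4]
    - [-0.012,0,0,0,-0.4]
    - [-0.012,0,0,0,-0.4]
    - [-0.014,0,0,0,-0.4]
    - [-0.014,0,0,0,-0.4]

```text
time: 8.25
ee_pos: [0.6268, 0.1184, 0.2294]
tcp_rot: [0.719, 0.695, 0.0, 0.0]
wrist_force: [0.2, 0.8, 1.0]
gripper_width: 0.302
grip_force: 0.1
```

>>> jog_arm:
  steps:
    - [-0.014,0,0,0,-0.4]
    - [-0.014,0,0,0,-0.4]
    - [-0.014,0,0,0,-0.4]
    - [-0.014,0,0,0,-0.4]
    - [-0.014,0,0,0,-0.4]
    - [0,0,0,0,-0.4]

```text
time: 8.85
ee_pos: [0.6244, 0.0471, 0.2284]
tcp_rot: [0.72, 0.694, -0.001, 0.0]
wrist_force: [0.8, -0.8, -0.4]
gripper_width: 0.297
grip_force: 0.0
```

```bash
python3 look.py arc cup jar loop_tool; python3 -c "
from h import *
cv2.imwrite('pics/s4.png',get_image('scene')['frame'][130:300,150:430,::-1].repeat(2,0).repeat(2,1))"
```

```text
[0.6244 0.0471 0.2284] [66. 13.] 8.85
arc 0.58 [[37.0, -18.0], [47.0, -9.0], [55.0, -0.0]] 0.065
jar 0.8 [[-21.0, 66.0], [-2.0, 86.0], [23.0, 108.0]] 0.085
loop_tool 0.32 [[37.0, -18.0], [47.0, -10.0], [55.0, -2.0]] 0.065
```

View pics/s4.png

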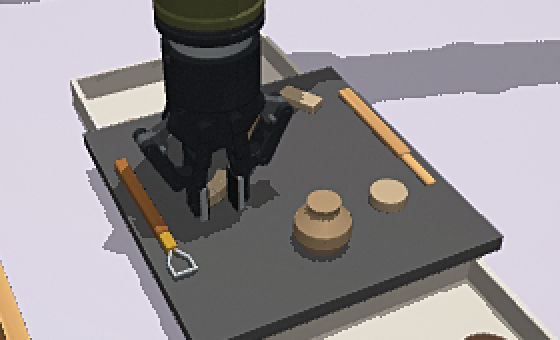

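The arc lies squarely across both fingertips in the far lane, and nothing else has moved.

>>> jog_arm:
  steps:
    - [-0.01,0,0,0,-0.4]
    - [-0.014,0,0,0,-0.4]
    - [-0.014,0,0,0,-0.4]
    - [-0.014,0,0,0,-0.4]
    - [-0.014,0,0,0,-0.4]
    - [-0.014,0,0,0,-0.4]
    - [-0.014,0,0,0,-0.4]
    - [-0.014,0,0,0,-0.4]

```text
time: 9.95
ee_pos: [0.6207, -0.0591, 0.2287]
tcp_rot: [0.719, 0.695, -0.0, -0.0]
wrist_force: [-0.0, -0.8, 0.1]
gripper_width: 0.297
grip_force: 0.1
```

>>> jog_arm:
  steps:
    - [-0.014,0,0,0,-0.4]
    - [-0.014,0,0,0,-0.4]
    - [-0.014,0,0,0,-0.4]
    - [-0.014,0,0,0,-0.4]
    - [-0.014,0,0,0,-0.4]
    - [0,0,0,0,-0.4]
    - [0,0,-0.03,0,-0.4]
    - [0,0,-0.04,0,-0.4]

```text
time: 10.75
ee_pos: [0.6178, -0.1273, 0.2975]
tcp_rot: [0.718, 0.696, -0.001, -0.002]
wrist_force: [0.9, -0.5, 0.2]
gripper_width: 0.302
grip_force: 0.0
```

>>> jog_arm:
  steps:
    - [0.03,-0.04,0,0,-0.4]
    - [0.03,-0.04,0,0,-0.4]
    - [0,-0.04,0,0,-0.4]
    - [0,-0.02,0,0,-0.4]
    - [0,0,0,0,-0.4]
    - [0,0,0,0,-0.4]

```text
time: 11.35
ee_pos: [0.481, -0.0627, 0.2992]
tcp_rot: [0.718, 0.696, 0.001, 0.001]
wrist_force: [0.6, 0.2, 0.5]
gripper_width: 0.299
grip_force: 0.0
```

```bash
python3 look.py arc lump strip plug cup loop_tool
```

```text
[ 0.481  -0.0627  0.2992] [ -74. -101.] 11.35
strip 0.6 [[-137.0, -127.0], [-2.0, 28.0], [135.0, 145.0]] 0.053
strip 0.51 [[-94.0, -94.0], [-86.0, -86.0], [-78.0, -79.0]] 0.062
plug 0.85 [[-92.0, 53.0], [-77.0, 68.0], [-61.0, 83.0]] 0.065
cup 0.5 [[-24.0, -71.0], [-15.0, -64.0], [-0.0, -59.0]] 0.075
cup 0.46 [[47.0, 199.0], [70.0, 221.0], [95.0, 246.0]] 0.021
loop_tool 0.79 [[114.0, -77.0], [120.0, -11.0], [132.0, 49.0]] 0.063
loop_tool 0.43 [[-96.0, 205.0], [-72.0, 228.0], [-48.0, 254.0]] 0.021
```

>>> jog_arm:
  steps:
    - [0.03,0,0,0,-0.4]
    - [0.018,0.001,0,0,-0.4]
    - [0,0,0.03,0,-0.4]
    - [0,0,0.025,0,-0.4]
    - [0,0,0.0145,0,-0.4]
    - [0,0,0,0,-0.4]
    - [-0.005,0,0,0,-0.4]

```text
time: 12.4
ee_pos: [0.4833, -0.0195, 0.2294]
tcp_rot: [0.718, 0.696, 0.0, -0.0]
wrist_force: [0.1, 0.1, 0.7]
gripper_width: 0.298
grip_force: 0.0
```

>>> jog_arm:
  steps:
    - [-0.01,0,0,0,-0.4]
    - [-0.012,0,0,0,-0.4]
    - [-0.012,0,0,0,-0.4]
    - [-0.012,0,0,0,-0.4]
    - [-0.012,0,0,0,-0.4]
    - [-0.012,0,0,0,-0.4]
    - [-0.012,0,0,0,-0.4]
    - [-0.012,0,0,0,-0.4]

```text
time: 13.2
ee_pos: [0.4798, -0.1152, 0.2291]
tcp_rot: [0.719, 0.695, -0.0, -0.0]
wrist_force: [0.6, -0.1, -0.1]
gripper_width: 0.303
grip_force: 0.0
```

>>> jog_arm:
  steps:
    - [-0.012,0,0,0,-0.4]
    - [0,0,0,0,-0.4]
    - [0,0,0,0,-0.4]
    - [0,0,-0.03,0,-0.4]
    - [0,0,-0.04,0,-0.4]

```text
time: 13.7
ee_pos: [0.4789, -0.1251, 0.2986]
tcp_rot: [0.718, 0.696, -0.001, -0.002]
wrist_force: [1.3, -0.2, -0.1]
gripper_width: 0.301
grip_force: 0.0
```

>>> jog_arm:
  steps:
    - [0.04,0,0,0,-0.4]
    - [0.045,0,0,0,-0.4]
    - [0.045,0,0,0,-0.4]
    - [0.045,0,0,0,-0.4]
    - [0.045,0,0,0,-0.4]
    - [0.04,0,0,0,-0.4]
    - [0,0,0,0,-0.4]
    - [0,0,0,0,-0.4]

```text
time: 14.5
ee_pos: [0.4874, 0.1355, 0.2992]
tcp_rot: [0.717, 0.697, -0.0, -0.0]
wrist_force: [0.2, -0.2, -0.5]
gripper_width: 0.301
grip_force: 0.0
```

```bash
python3 look.py arc lump strip plug cup jar wood_knife
```

```text
[0.4874 0.1355 0.2992] [-74.  97.] 14.5
arc 0.4 [[51.0, -164.0], [77.0, -159.0], [91.0, -156.0]] 0.017
lump 0.49 [[55.0, -197.0], [71.0, -182.0], [87.0, -169.0]] 0.018
strip 0.72 [[-103.0, -186.0], [-83.0, -177.0], [-63.0, -167.0]] 0.015
cup 0.69 [[-29.0, -109.0], [-9.0, -84.0], [24.0, -61.0]] 0.092
```

The lump, arc and strip are in the tray. The plug is next.

>>> jog_arm:
  steps:
    - [0.014,-0.002,0,0,-0.4]
    - [0,0,0,0,-0.4]
    - [0,0,0.03,0,-0.4]
    - [0,0,0.025,0,-0.4]
    - [0,0,0.0145,0,-0.4]
    - [0,0,0,0,-0.4]
    - [-0.006,0,0,0,-0.4]
    - [-0.01,0,0,0,-0.4]

```text
time: 15.7
ee_pos: [0.4862, 0.1323, 0.2306]
tcp_rot: [0.718, 0.696, 0.001, 0.0]
wrist_force: [-0.0, -1.5, 0.4]
gripper_width: 0.298
grip_force: 0.0
```

>>> jog_arm:
  steps:
    - [-0.012,0,0,0,-0.4]
    - [-0.013,0,0,0,-0.4]
    - [-0.013,0,0,0,-0.4]
    - [-0.013,0,0,0,-0.4]
    - [-0.013,0,0,0,-0.4]
    - [-0.013,0,0,0,-0.4]
    - [-0.013,0,0,0,-0.4]
    - [-0.013,0,0,0,-0.4]

```text
time: 16.5
ee_pos: [0.4825, 0.0278, 0.2297]
tcp_rot: [0.719, 0.695, -0.0, -0.0]
wrist_force: [-0.3, -0.4, 1.2]
gripper_width: 0.304
grip_force: 0.2
```

>>> jog_arm:
  steps:
    - [-0.013,0,0,0,-0.4]
    - [-0.013,0,0,0,-0.4]
    - [-0.013,0,0,0,-0.4]
    - [-0.013,0,0,0,-0.4]
    - [-0.013,0,0,0,-0.4]
    - [-0.013,0,0,0,-0.4]
    - [-0.013,0,0,0,-0.4]
    - [-0.013,0,0,0,-0.4]

```text
time: 17.3
ee_pos: [0.4791, -0.0761, 0.2297]
tcp_rot: [0.719, 0.695, 0.0, -0.0]
wrist_force: [-0.8, 0.5, 0.3]
gripper_width: 0.299
grip_force: 0.1
```

>>> jog_arm:
  steps:
    - [-0.013,0,0,0,-0.4]
    - [-0.013,0,0,0,-0.4]
    - [-0.013,0,0,0,-0.4]
    - [-0.006,0,0,0,-0.4]
    - [0,0,0,0,-0.4]
    - [0,0,0,0,-0.4]
    - [0,0,-0.03,0,-0.4]
    - [0,0,-0.04,0,-0.4]

```text
time: 18.1
ee_pos: [0.4771, -0.1191, 0.2992]
tcp_rot: [0.718, 0.696, -0.001, -0.002]
wrist_force: [0.9, -0.8, 0.5]
gripper_width: 0.295
grip_force: 0.0
```

>>> jog_arm:
  steps:
    - [0.04,0,-0.03,0,-0.4]
    - [0.045,0,-0.01,0,-0.4]
    - [0.045,0,0,0,-0.4]
    - [0.045,0,0,0,-0.4]
    - [0.045,0,0,0,-0.4]
    - [0.04,0,0,0,-0.4]
    - [0,0,0,0,-0.4]
    - [0,0,0,0,-0.4]

```text
time: 18.9
ee_pos: [0.4856, 0.1415, 0.3397]
tcp_rot: [0.717, 0.697, -0.0, -0.0]
wrist_force: [0.3, -0.4, 0.2]
gripper_width: 0.301
grip_force: 0.0
```

```bash
python3 look.py arc lump strip plug cup jar wood_knife loop_tool; python3 -c "
from h import *
cv2.imwrite('pics/t5.png',get_image('top')['frame'][...,::-1])"
```

```text
[0.4856 0.1415 0.3397] [-76. 103.] 18.9
arc 0.4 [[50.0, -163.0], [67.0, -159.0], [88.0, -155.0]] 0.017
lump 0.7 [[51.0, -163.0], [68.0, -159.0], [88.0, -155.0]] 0.017
lump 0.65 [[56.0, -197.0], [72.0, -183.0], [88.0, -169.0]] 0.018
strip 0.65 [[-106.0, -189.0], [-87.0, -177.0], [-63.0, -167.0]] 0.015
cup 0.76 [[-29.0, -107.0], [-9.0, -84.0], [17.0, -61.0]] 0.092
jar 0.49 [[5.0, 66.0], [13.0, 73.0], [22.0, 82.0]] 0.082
loop_tool 0.98 [[115.0, -77.0], [121.0, -11.0], [132.0, 76.0]] 0.064
```

View pics/t5.png

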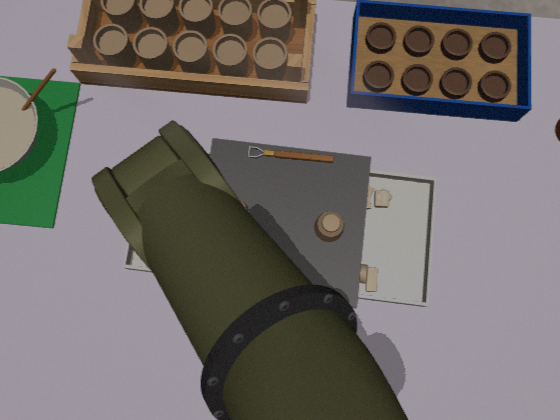

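The tray on the right shows the arc and lump at about (380,197), the strip at (372,279), and the plug against the board end at (363,273). I'll check whether the plug is lying fully in the tray.

```bash
python3 - <<'E'
from h import *
b=np.load("board.npz"); C,B=b["C"],b["B"]
p=get_image("top"); W=world(p)
X=np.dstack([(W[...,:2]-C)@B,W[...,2]])*1000
for v in range(264,283,3): print(v,[tuple(np.round(X[v,u]).astype(int)) for u in range(354,378,3)])
f=np.vstack([cv2.resize(p["frame"][255:295,340:400],(720,480),interpolation=cv2.INTER_CUBIC)])
cv2.imwrite("pics/c6.png",f[...,::-1])
s=get_image("scene"); cv2.imwrite("pics/c7.png",cv2.resize(s["frame"][140:220,180:320],(800,457),interpolation=cv2.INTER_CUBIC)[...,::-1])
E
```

```text
264 [(np.int64(-64), np.int64(-139), np.int64(51)), (np.int64(-64), np.int64(-144), np.int64(57)), (np.int64(-63), np.int64(-150), np.int64(51)), (np.int64(-59), np.int64(-158), np.int64(29)), (np.int64(-56), np.int64(-167), np.int64(6)), (np.int64(-55), np.int64(-173), np.int64(4)), (np.int64(-54), np.int64(-178), np.int64(5)), (np.int64(-53), np.int64(-184), np.int64(4))]
267 [(np.int64(-70), np.int64(-139), np.int64(55)), (np.int64(-69), np.int64(-144), np.int64(55)), (np.int64(-68), np.int64(-150), np.int64(53)), (np.int64(-66), np.int64(-157), np.int64(43)), (np.int64(-66), np.int64(-162), np.int64(44)), (np.int64(-62), np.int64(-172), np.int64(15)), (np.int64(-60), np.int64(-178), np.int64(7)), (np.int64(-59), np.int64(-184), np.int64(3))]
270 [(np.int64(-75), np.int64(-140), np.int64(55)), (np.int64(-74), np.int64(-145), np.int64(54)), (np.int64(-73), np.int64(-151), np.int64(47)), (np.int64(-72), np.int64(-156), np.int64(48)), (np.int64(-71), np.int64(-162), np.int64(45)), (np.int64(-67), np.int64(-172), np.int64(12)), (np.int64(-66), np.int64(-178), np.int64(13)), (np.int64(
[... 860 characters left out ...]
(-90), np.int64(-146), np.int64(54)), (np.int64(-88), np.int64(-153), np.int64(43)), (np.int64(-88), np.int64(-159), np.int64(42)), (np.int64(-85), np.int64(-167), np.int64(24)), (np.int64(-84), np.int64(-173), np.int64(16)), (np.int64(-83), np.int64(-178), np.int64(18)), (np.int64(-82), np.int64(-185), np.int64(13))]
282 [(np.int64(-96), np.int64(-142), np.int64(52)), (np.int64(-95), np.int64(-147), np.int64(51)), (np.int64(-93), np.int64(-155), np.int64(34)), (np.int64(-93), np.int64(-160), np.int64(38)), (np.int64(-90), np.int64(-169), np.int64(14)), (np.int64(-89), np.int64(-174), np.int64(15)), (np.int64(-88), np.int64(-179), np.int64(15)), (np.int64(-88), np.int64(-185), np.int64(17))]
```

View pics/c6.png

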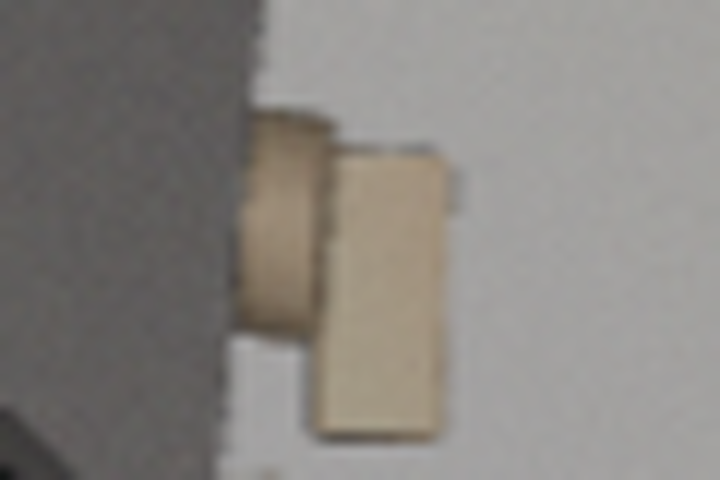

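View pics/c7.png

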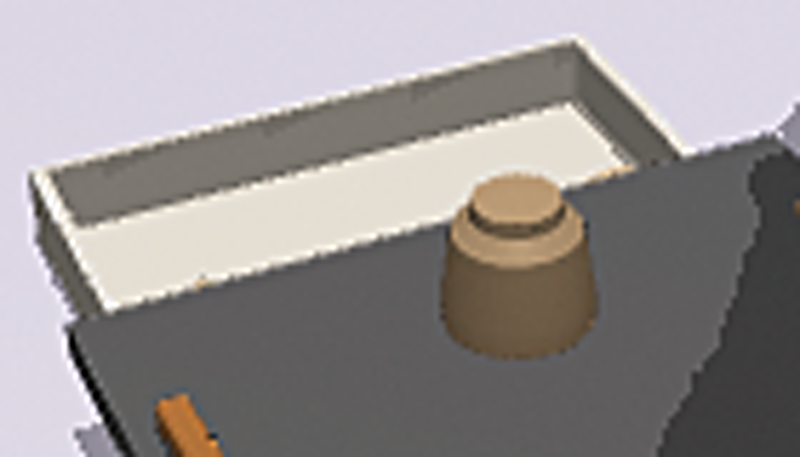

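The plug stands on edge between the board end and the strip. Its top is about 46 mm high, so its centre is at about 30 mm. In tray coordinates its y is about 0.05, so it is at rest inside the limits, and the gripper is clear.

```bash
python3 -c "
from plant import *
print(close_job())"
```

```text
the job is handed in; nothing more can be done
None
```

I swept all four offcuts over the board's end into the scrap tray and handed the job in at about 19 s; no verdict came back. The plug stands on edge against the strip, inside the limits by my depth readings. The cup and loop tool measured unmoved at the end, but the arm hid the knife, the lids and most of the jar in that last look.

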